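Blow out the ratchet, then hold the belt tensioner back

TASK

The little lapping machine is waiting for a new belt. Pick up the air blower and hold it steady for two seconds with its nozzle a few centimetres from the outer end of the brass pawl slider and pointing straight at it, to clear the dust, then lay the blower back down on the bench. Next push the sprung tensioner arm by its upright peg back past the ratchet click, stop short of its end stop, and finish still holding it there, because it springs back if let go; leave the two keys, the spring bender and the pad tray where they are.

Things in the scene. Friction and masses are not known exactly. Their poses are not given: they have to be found in the camera images.
- machine: Lapping machine, belt off, fixed to the bench: dark steel housing 190 (x) x 260 (y) x 45 mm high. Origin: centre of its underside; z up. On top: the tensioner arm, two aluminium pulleys at x = -72 mm (tops 75 mm above the bench), and near the +y edge the pawl slider in a slot between two 18 mm high rails, running along y and open at its +y end.
- pivot (a point): Point on the vertical hinge axis of the tensioner arm, 61 mm above the bench; fixed to the machine, at (0, 30, 61) mm in its frame. Axes as the machine.
- pawl_end (a point): Middle of the outer (+y) end face of the brass pawl slider (18 wide, 11 high, 28 mm long), the blower's target: at (0, 112, 61) mm in the machine's frame, 18 mm inside the housing's +y edge. The pawl moves 3 mm outward only as the ratchet tooth passes. Axes as the machine: +y points outward along the open slot.
- tensioner (a joint): Angle (rad) of the steel tensioner arm about the pivot axis; 0 = sprung home, grows counter-clockwise seen from above. At 0 the arm points 0.4 rad off the machine's -y towards -x. A spring drives it home and the pawl does not lock it: 6 N at the peg at 0, 12 N at 0.55. Tooth meets pawl near 0.27, clicks past at 0.40 (about 2 N more just before), clear at 0.53; end stop 0.75. Wanted: 0.46 to 0.71.
- peg (a point): On the white plastic upright peg at the tensioner arm's free end, on the peg's axis, 105 mm above the bench. The peg is 16 mm in diameter, stands free from 66 to 126 mm above the bench and is 115 mm from the pivot axis. Beside it, everything else is below 90 mm (the idler roller halfway along the arm).
- blower: Cordless air blower lying on the bench, 150 g: grey box-shaped body 28 mm wide (y), 36 mm high, from x = -65 to 35 mm, with a thin steel nozzle on to x = 85 mm. Origin: on its underside; x points along the nozzle, z up.
- grip (a point): Where to grip the blower across its 28 mm width: near its centre of mass, 24 mm above its underside, at (-10, 0, 24) mm in the blower's frame. Axes as the blower.
- nozzle (a point): Tip of the blower's nozzle at (85, 0, 24) mm in the blower's frame, 95 mm ahead of grip; its x axis is the direction of the air jet.
- octave_key: Silver octave key, about 85 x 30 x 12 mm, lying on the bench; bystander. Origin under its middle.
- eflat_key: Brass low E-flat key with a 30 mm cup, about 95 x 30 x 12 mm, lying on the bench; bystander. Origin under its middle.
- spring_bender: Spring bender, 150 mm long thin rod tool with a wooden handle, 12 mm high; bystander. Origin under its middle.
- pad_tray: White plastic pad tray with compartments, 75 x 95 x 16 mm; bystander. Origin under its middle.

How it is judged:
By the outcome, as a careful person would: the job done as asked, in the order asked, and still so for the second after the job is handed in, while the arm keeps its last pose, push and grip.
It also fails if it takes over 59 s, if anything falls off the work surface, if the arm or the gripper's body presses on something with over 40 N, if the wrist force passes 120 N, or if a joint passes its speed limit or range.

ROBOT

A 6-joint arm with a two-finger parallel gripper is mounted at the origin on the work surface. World frame = base frame: x ahead of the robot, y to its left, z up, the work surface at z = 0. Lengths are in m, angles in rad, forces in N, time in s.
With the tool pointing down it reaches from about 0.275 to 0.975 m from the base axis. Payload 8.4 kg.
Tool frame: the origin (TCP) lies between the finger pads; the fingertips stand 19 mm ahead of it and the grasp point (between the pads) is the TCP; x points along the fingers, z is the direction in which the jaws open and shut, and the axes are right-handed (so a half turn about x gives the same grasp; the last joint's range is limited). The gripper opens to 92 mm and grips with 3 to 60 N. Pads are 20 mm wide; open, the fingers measure 128 mm over their backs; the gripper's body (75 mm by 189 mm) begins 69 mm behind the grasp point.
Start: joints at [1.218, 0.353, 1.633, -0, 1.155, -0.002], TCP at [0.215, 0.587, 0.234] pointing down, gripper open.
Joint ranges: [-2.63, 2.63], [-0.92, 2.1], [0.06, 2.66], [-1.3, 4.44], [0, 2.69], [-3.02, 3.02]. Speed limits (rad/s): [2.22, 2.22, 2.79, 3.14, 3.14, 3.14].

INTERFACE

Orientations are given as [roll, pitch, yaw] about the fixed x, y, z axes, in that order (R = Rz(yaw) Ry(pitch) Rx(roll)).
In Python, from plant import get_state, camera, camera_info, job_done gives the robot as it stands.
- The arm moves only by the shell command python3 -m jog 'ROWS'. ROWS is JSON, a list of rows, each a list of 3 entries, a list of its own where there are three numbers: the shift along the world's x, y, z in mm, then the turn about the world's z in rad, then the opening in per cent of the stroke, from 0 (shut) to 100 (fully open). A call has 1 to 10 rows; each row is the pose to reach, as a shift and turn from the pose commanded when the call began; what a row does not reach only later rows make up. A row lasts 1/8 s, in which the tool goes at most 62.5 mm and 10.7 degrees, less where a joint would pass 70% of its speed; a pose out of reach is approached as far as the arm can. A call with a gripper value outside its range is refused whole. The fingers move at their own pace and stop on an object; the grip force is fixed at half the most. Time passes only in rows, so rows that repeat a pose let the fingers close. It gives the time, the measured TCP pose, the force and the opening at its end, in the units of the state.
- get_state(): the state, without advancing time (a new reading comes with each control period).
- camera(name): name is "side" or "top"; returns (picture, depth): 400x640x3 uint8, red, green, blue; 400x640 float32, m along the optical axis (not along the pixel's ray), 0 where there is no reading.
- camera_info(name): a dict with "fx", "fy", "cx", "cy" (pixels), "distortion" ([k1, k2, p1, p2, k3] as OpenCV has them; the pictures are not rectified), "view" (4x4, takes a point from world to camera coordinates). Camera axes: x right, y up, looking along -z (the intrinsics and any distortion apply to the point x, -y, -z); pixel columns grow to the right and rows downward; lengths in m; the calibration is good to about 2 mm. A picture is of the moment at which its call begins. camera_info takes no time and is no camera call.
- job_done(): hands the job in, once; it reports no verdict.
The state is a dict: "time_s": time; "joint_pos": joint angles; "joint_vel": joint speeds; "tau": joint torques, N m; "position": TCP position; "ee_rot": TCP orientation; "contact_force": force on the tool from outside, world axes, zero at the start; "moment": the same for the moment, N m; "finger_gap": finger opening in m.
Only numpy, scipy, OpenCV 4.12 (cv2) and the standard library are available. Lean on these libraries where they do the work, as an engineer would, in place of code of your own. Each camera call takes 0.05 s, during which the arm holds its last target.

## Working session

There is one attempt and no reset: what is moved stays moved. The work goes in short steps, Python scripts to look and compute and a shell command to move; the robot and the scene stay as the last step left them, time stands still between calls to the robot, and variables do not carry over. Pictures are saved under pics/ and viewed, and the job is handed in when it is done.

```bash
mkdir -p pics; python3 - <<'E'
from plant import *
import cv2,numpy as np
print(get_state())
for n in("top","side"):
    p,d=camera(n); i=camera_info(n); print(n,i)
    cv2.imwrite(f"pics/{n}0.png",p[...,::-1]); np.savez(f"{n}0.npz",p=p,d=d)
E
```

```text
{'time_s': 0.0, 'joint_pos': array([ 1.21757857e+00,  3.53622830e-01,  1.63416822e+00, -1.46303591e-06,
        1.15521840e+00, -2.38836864e-03]), 'joint_vel': array([-3.28144634e-04, -5.40240801e-05, -1.47500231e-04, -3.99944474e-04,
        3.07178630e-04,  3.74706083e-04]), 'tau': array([-1.63540513e-03, -5.93839359e+01, -3.34206390e+01,  6.99030957e-02,
        2.33559182e-02, -9.30755232e-05]), 'position': array([0.21461934, 0.58646513, 0.23286492]), 'ee_rot': array([ 3.14014844,  1.56937953, -1.92306934]), 'contact_force': array([-0.44739119,  0.4740528 ,  0.38291673]), 'moment': array([ 0.03285855,  0.01356825, -0.02375803]), 'finger_gap': 0.09184137020592296}
top {'fx': 413.34709784963127, 'fy': 413.34709784963127, 'cx': 317.4670576797423, 'cy': 199.63515998381888, 'distortion': array([0.03233702, 0.        , 0.        , 0.        , 0.        ]), 'view': array([[ 0.00426931, -0.99980463,  0.01929965, -0.00928326],
       [ 0.99793408,  0.00549695,  0.06401065, -0.52392187],
       [-0.06410423,  0.01898649,  0.99776258, -1.03980671],
       [ 0.        ,  0.        ,  0.        ,  1.        ]])}
side {'fx': 384.8628264691477, 'fy': 384.8628264691477, 'cx': 314.32924376761855, 'cy': 202.27065507776084, 'distortion': array([0.02381886, 0.        , 0.        , 0.        , 0.        ]), 'view': array([[-0.68949977, -0.72428499,  0.00114713,  0.35533793],
       [ 0.38692082, -0.36699839,  0.84593407, -0.27436552],
       [-0.61227636,  0.5837152 ,  0.53328625, -0.66246976],
       [ 0.        ,  0.        ,  0.        ,  1.        ]])}
```

View pics/top0.png

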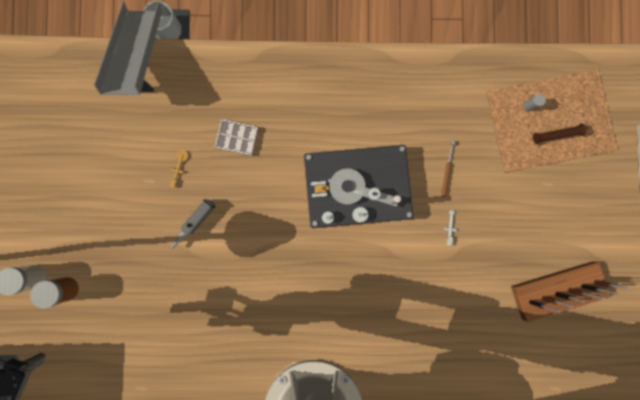

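View pics/side0.png

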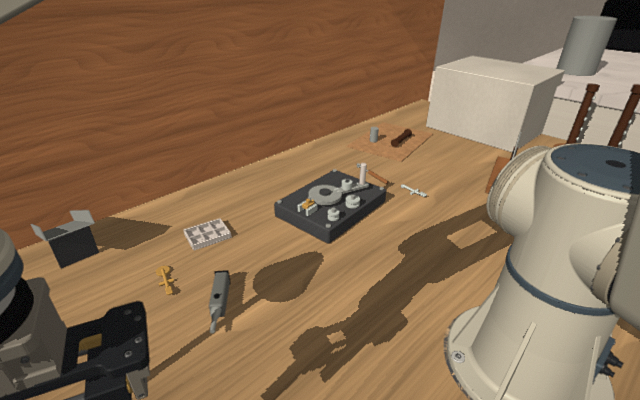

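```bash
cat > h.py <<'E'
import numpy as np,cv2
from plant import *
from scipy.spatial.transform import Rotation as R
def ray(n,uv):
    i=camera_info(n);K=np.array([[i['fx'],0,i['cx']],[0,i['fy'],i['cy']],[0,0,1]])
    q=cv2.undistortPoints(np.array(uv,float).reshape(-1,1,2),K,i['distortion']).reshape(-1,2)
    d=np.c_[q[:,0],-q[:,1],-np.ones(len(q))];V=i['view']
    return -V[:3,:3].T@V[:3,3], d@V[:3,:3]
def onplane(n,uv,z):
    o,d=ray(n,uv); return o+d*((z-o[2])/d[:,2])[:,None]
def proj(n,P):
    i=camera_info(n);K=np.array([[i['fx'],0,i['cx']],[0,i['fy'],i['cy']],[0,0,1]]);V=i['view']
    c=np.atleast_2d(P)@V[:3,:3].T+V[:3,3]; c=c*[1,-1,-1]
    return cv2.projectPoints(c,np.zeros(3),np.zeros(3),K,i['distortion'])[0].reshape(-1,2)
def crop(p,x0,y0,x1,y1,s,name):
    c=cv2.resize(p[y0:y1,x0:x1],None,fx=s,fy=s,interpolation=cv2.INTER_CUBIC)
    cv2.imwrite(name,c[...,::-1])
E
python3 - <<'E'
from h import *
t=np.load('top0.npz')['p'];s=np.load('side0.npz')['p']
crop(t,290,130,430,235,5,'pics/t_mach.png')
crop(t,150,185,240,260,7,'pics/t_blow.png')
crop(s,260,140,420,250,5,'pics/s_mach.png')
crop(s,190,255,250,345,6,'pics/s_blow.png')
print(R.from_euler('xyz',get_state()['ee_rot']).as_matrix().round(3))
E
```

```text
[[-0.    -0.939  0.344]
 [-0.001  0.344  0.939]
 [-1.    -0.    -0.001]]
```

View pics/t_mach.png

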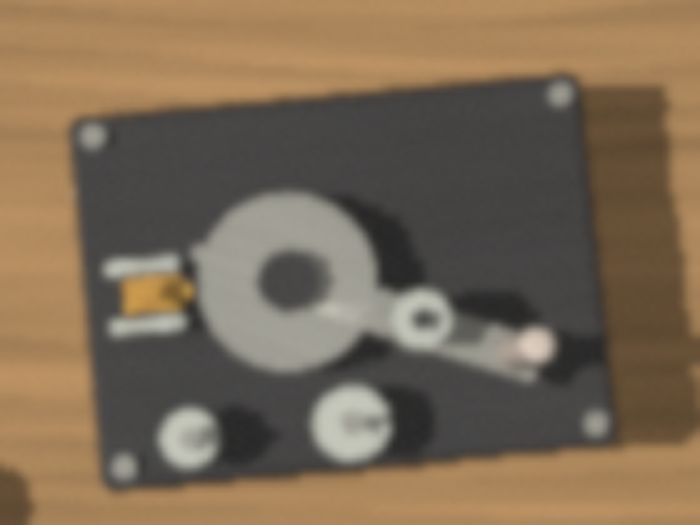

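View pics/t_blow.png

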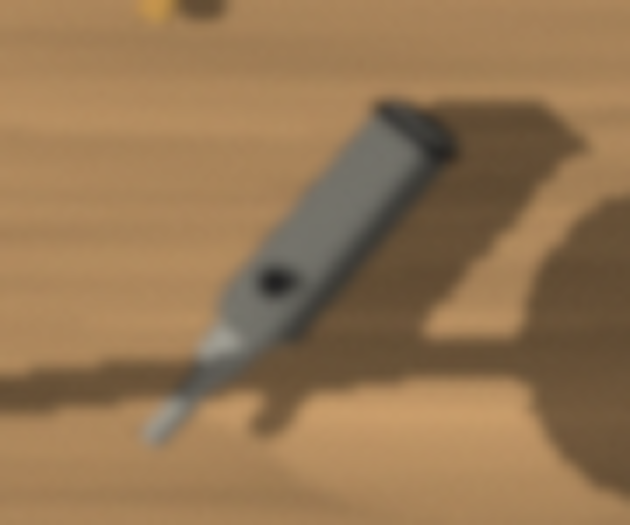

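View pics/s_mach.png

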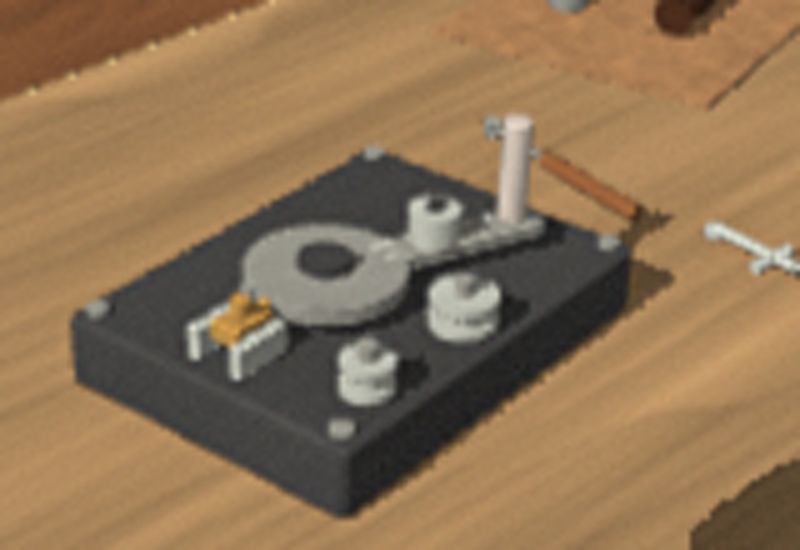

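View pics/s_blow.png

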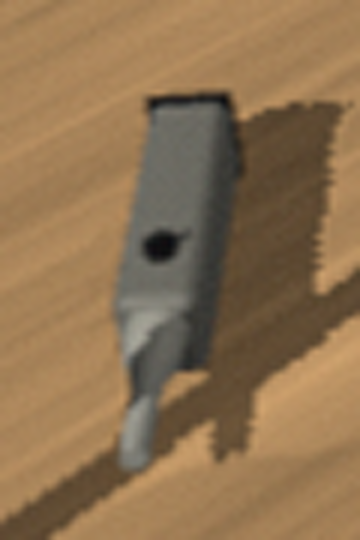

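```bash
python3 - <<'E'
from h import *
def tc(a,x0,y0,s): return (np.array(a,float)+.5)/s+[x0,y0]-.5
def show(l,P): print(l); print((P*1000).round(1))
b=tc([(92,136),(560,95),(596,424),(123,467)],290,130,5)
B=onplane('top',b,.048); show('bolts top',B); c=B.mean(0)
sb=tc([(97,306),(374,152),(609,242),(342,428)],260,140,5)
Bs=onplane('side',sb,.048); show('bolts side',Bs)
for X in(B,Bs):
    y=(X[0]+X[3]-X[1]-X[2]);x=X[0]+X[1]-X[2]-X[3]
    print(X.mean(0), np.arctan2(-y[0],y[1]),np.arctan2(x[1],x[0]))
C=onplane('top',tc([(75,120),(578,77),(612,442),(105,487)],290,130,5),.045); show('corners',C); print(C.mean(0))
Cs=onplane('side',tc([(75,322),(372,147),(630,245),(345,455)],260,140,5),.045); show('corners s',Cs)
# peg top z .126
show('peg top',onplane('top',tc([(537,344)],290,130,5),.126)); show('peg side top', onplane('side',tc([(518,121)],260,140,5),.126))
show('tip top',onplane('top',tc([(152,438)],150,185,7),.024)); show('tip side',onplane('side',tc([(133,463)],190,255,6),.024))
show('body top (rear L, front L, rear R, front R)',onplane('top',tc([(378,105),(218,298),(430,150),(272,350)],150,185,7),.036))
show('side body (rearL,rearR,frontR,frontL)',onplane('side',tc([(148,106),(228,104),(195,310),(120,303)],190,255,6),.036))
show('dot',np.r_[onplane('top',tc([(277,281)],150,185,7),.037),onplane('side',tc([(160,245)],190,255,6),.037)])
E
```

```text
bolts top
[[ 628.9   18.    48. ]
 [ 651.3 -216.5   48. ]
 [ 486.5 -233.    48. ]
 [ 464.1    1.7   48. ]]
bolts side
[[ 631.3   18.1   48. ]
 [ 652.6 -214.2   48. ]
 [ 487.7 -230.9   48. ]
 [ 465.1    2.8   48. ]]
[ 0.55769408 -0.10745192  0.048     ] 0.09515016787867236 0.09915158631525679
[ 0.55917556 -0.10606295  0.048     ] 0.09387204517701749 0.09618123591865327
corners
[[ 637.5   26.5   45. ]
 [ 661.  -226.3   45. ]
 [ 477.7 -241.6   45. ]
 [ 454.2   10.5   45. ]]
[ 0.55758255 -0.10770253  0.045     ]
corners s
[[ 630.8   33.4   45. ]
 [ 662.  -222.3   45. ]
 [ 480.6 -241.    45. ]
 [ 451.7   14.2   45. ]]
peg top
[[ 520.8 -187.4  126. ]]
peg side top
[[ 522.  -185.3  126. ]]
tip top
[[402.8 357.3  24. ]]
tip side
[[402.6 359.   24. ]]
body top (rear L, front L, rear R, front R)
[[521.3 277.4  36. ]
 [452.7 331.8  36. ]
 [505.4 258.7  36. ]
 [434.4 312.5  36. ]]
side body (rearL,rearR,frontR,frontL)
[[521.6 280.3  36. ]
 [503.5 259.8  36. ]
 [430.7 318.6  36. ]
 [449.3 333.9  36. ]]
dot
[[458.7 311.1  37. ]
 [461.1 312.3  37. ]]
```

```bash
python3 -m jog '[[[40,-45,0],0,100],[[85,-92,0],0,100],[[128,-140,0],-0.15,100],[[170,-187,-20],-0.32,100],[[212,-234,-40],-0.49,100],[[250,-275,-60],-0.66,100],[[262,-288,-80],-0.83,100],[[262,-288,-90],-1.0,100],[[262,-288,-100],-1.17,100],[[262,-288,-100],-1.34,100]]'
python3 -m jog '[[[0,0,0],-0.17,100],[[0,0,0],-0.34,100],[[0,0,0],-0.51,100],[[0,0,0],-0.68,100],[[0,0,0],-0.85,100],[[0,0,0],-1.02,100],[[0,0,0],-1.19,100],[[0,0,0],-1.36,100],[[0,0,0],-1.53,100],[[0,0,0],-1.70,100]]'
python3 -m jog '[[[0,0,0],-0.17,100],[[0,0,0],-0.34,100],[[0,0,0],-0.42,100],[[0,0,0],-0.42,100]]'
python3 - <<'E'
from h import *
s=get_state();print(s['position'],s['joint_pos'].round(3),s['time_s'],s['contact_force'])
M=R.from_euler('xyz',s['ee_rot']).as_matrix();print(M.round(3),np.arctan2(M[1,2],M[0,2]))
p,d=camera('side');crop(p,100,150,400,375,2.6,'pics/s1.png')
E
```

```text
time_s: 1.35
position: [0.4761, 0.2983, 0.1324]
ee_rot: [-2.472, 1.569, -2.598]
contact_force: [0.2, 0.6, -0.9]
finger_gap: 0.0921
time_s: 2.6
position: [0.4766, 0.2988, 0.1333]
ee_rot: [-0.773, 1.57, -2.598]
contact_force: [0.5, 0.1, 0.2]
finger_gap: 0.0922
time_s: 3.1
position: [0.4766, 0.2988, 0.1334]
ee_rot: [-0.346, 1.57, -2.585]
contact_force: [0.2, 0.1, 0.4]
finger_gap: 0.0921
[0.47661949 0.29879721 0.13335732] [0.557 0.374 1.856 0.    0.912 2.797] 3.1 [0.23382932 0.11009984 0.41578786]
[[-0.     0.785 -0.62 ]
 [-0.    -0.62  -0.785]
 [-1.    -0.     0.   ]] -2.239387620519841
```

View pics/s1.png

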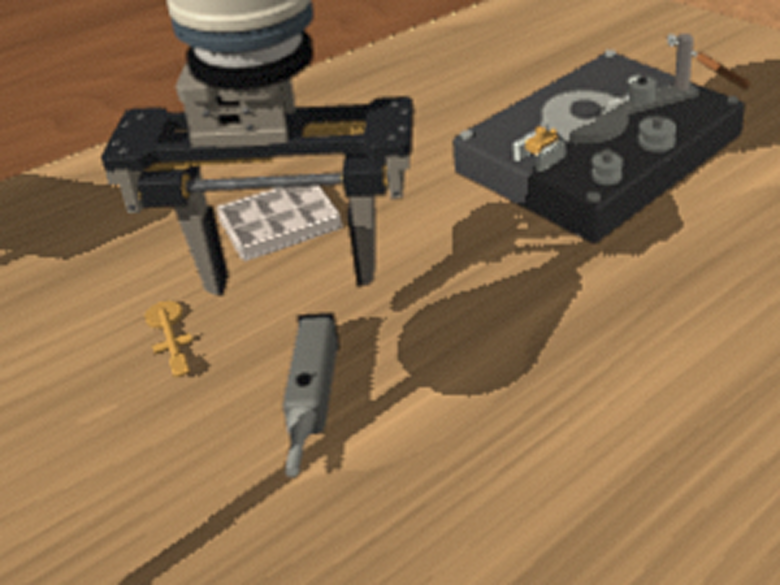

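The gripper stands open above the blower (body at about (315,365) in the crop) with its jaws aligned across it, and nothing lies under the fingers. I'll descend and close.

```bash
python3 -m jog '[[[0,0,-35],0,100],[[0,0,-70],0,100],[[0,0,-95],0,100],[[0,0,-108],0,100],[[0,0,-108],0,100],[[0,0,-108],0,0],[[0,0,-108],0,0],[[0,0,-108],0,0],[[0,0,-108],0,0],[[0,0,-108],0,0]]'
python3 -m jog '[[[0,0,0],0,0],[[0,0,0],0,0],[[0,0,20],0,0],[[0,0,45],0,0],[[0,0,70],0,0],[[0,0,70],0,0]]'
python3 - <<'E'
from h import *
s=get_state();print(s['position'],s['finger_gap'],s['contact_force'])
p,d=camera('side');crop(p,150,200,350,350,4,'pics/s2.png')
p,d=camera('top');crop(p,130,160,280,272,5,'pics/t2.png')
E
```

```text
time_s: 4.4
position: [0.4768, 0.299, 0.0257]
ee_rot: [3.017, 1.571, 0.777]
contact_force: [0.6, -0.3, -0.0]
finger_gap: 0.0442
time_s: 5.15
position: [0.4778, 0.2996, 0.097]
ee_rot: [2.799, 1.568, 0.558]
contact_force: [0.4, 0.4, -2.3]
finger_gap: 0.0277
[0.4778118  0.29958297 0.09697194] 0.02765742398585465 [ 0.36932839  0.39202291 -2.27134819]
```

View pics/s2.png

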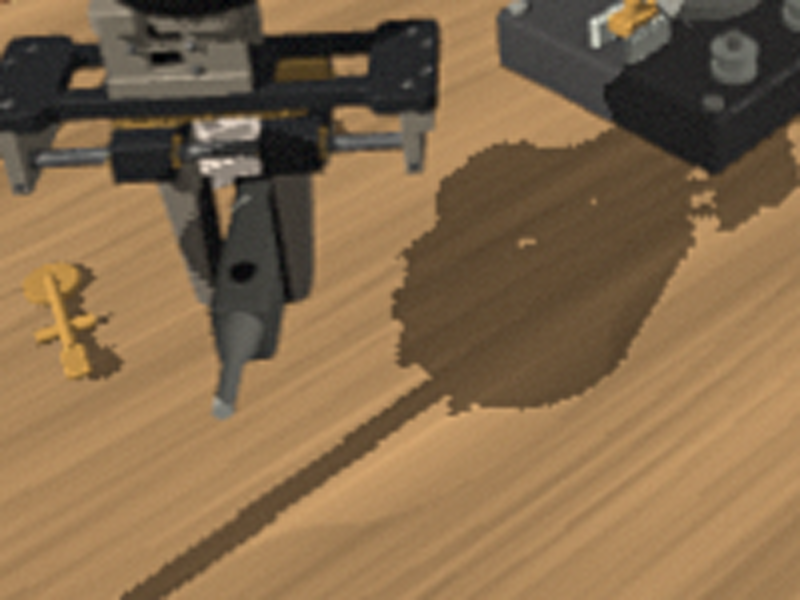

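View pics/t2.png

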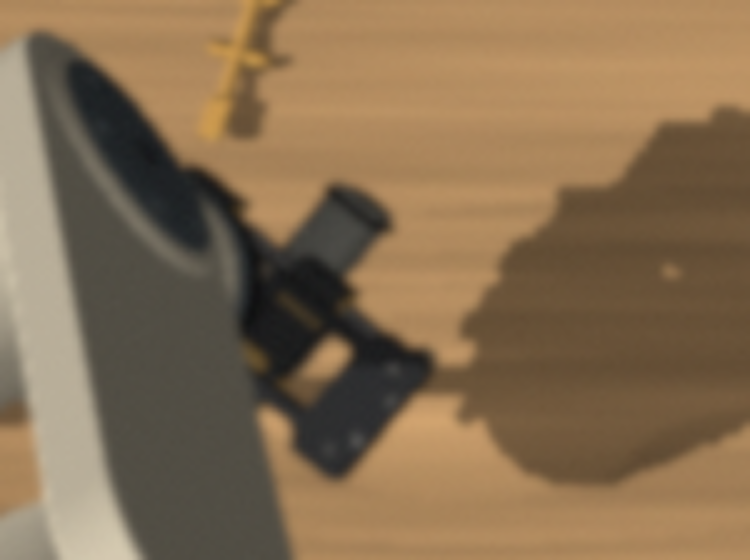

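```bash
python3 -m jog '[[[5,-11,0],0.15,0],[[10,-22,0],0.3,0],[[16,-33,0],0.46,0],[[21,-44,0],0.62,0],[[26,-55,0],0.78,0],[[31,-66,0],0.94,0],[[36,-77,0],1.1,0],[[42,-88,0],1.26,0],[[47,-99,0],1.42,0],[[52,-110,0],1.58,0]]'
python3 -m jog '[[[0,0,0],0.16,0],[[0,0,0],0.32,0],[[0,0,0],0.48,0],[[0,0,0],0.64,0],[[0,0,0],0.758,0],[[0,0,0],0.758,0],[[0,0,0],0.758,0]]'
python3 - <<'E'
from h import *
s=get_state();print(s['position'],s['finger_gap'],s['joint_pos'].round(3))
M=R.from_euler('xyz',s['ee_rot']).as_matrix();print(np.arctan2(M[1,2],M[0,2]))
p,d=camera('side');crop(p,200,140,400,290,4,'pics/s3.png')
p,d=camera('top');crop(p,220,140,380,260,5,'pics/t3.png')
E
```

```text
time_s: 6.5
position: [0.528, 0.1882, 0.0939]
ee_rot: [-2.138, 1.568, -2.792]
contact_force: [0.2, -0.9, -1.1]
finger_gap: 0.0282
time_s: 7.38
position: [0.5283, 0.1888, 0.0948]
ee_rot: [-2.884, 1.57, -2.788]
contact_force: [-0.1, 0.3, -1.7]
finger_gap: 0.0275
[0.52832964 0.18876162 0.09477923] 0.02754140715079366 [ 0.34   0.427  1.882 -0.     0.834  0.245]
0.09535417633085042
```

View pics/s3.png

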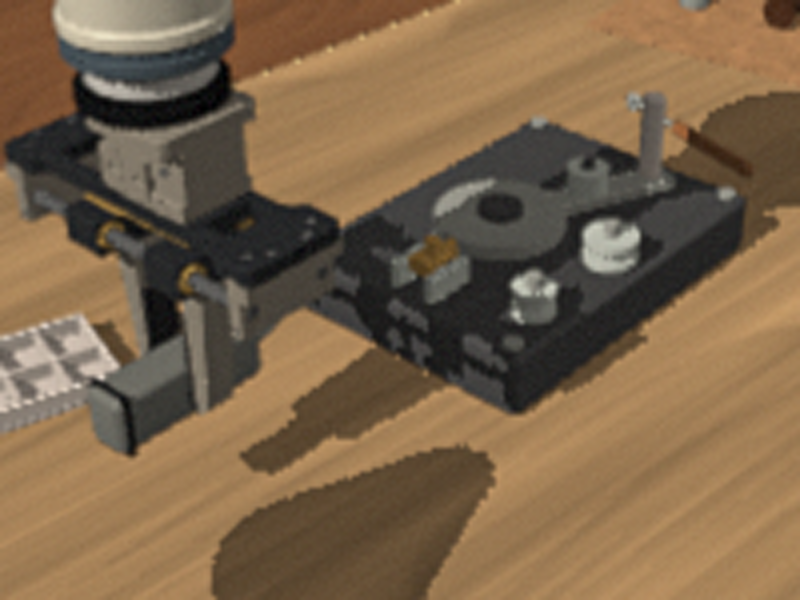

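View pics/t3.png

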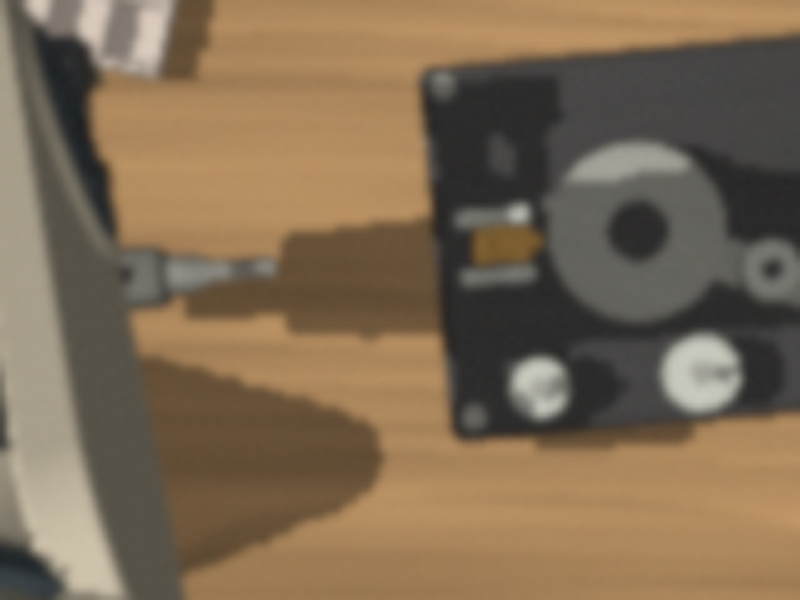

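```bash
python3 - <<'E'
from h import *
p,d=camera('top')
def P(u,v):
    o,r=ray('top',[(u,v)]); return o+r[0]*d[int(round(v)),int(round(u))]
for c,r in[(130,276),(145,276),(160,274),(175,273),(190,272),(205,271),(220,270),(235,269),(250,269),(262,268),(270,268)]:
    u,v=220+c/5,140+r/5; print(c,(P(u,v)*1000).round(1))
print(onplane('top',[(220+273/5-.4,140+268/5-.4)],.094))
print('pawl',[(P(220+c/5,140+245/5)*1000).round(1) for c in(468,474,480,490,500)])
for n in ['pawl face top']: print(onplane('top',[(220+472/5-.4,140+246/5-.4)],.0665)*1000)
s=get_state();a=.0957
print('pred tip',s['position'][:2]+.095*np.array([np.sin(a),-np.cos(a)]))
ps,ds=camera('side')
crop(ps,215,210,275,265,10,'pics/s4.png')
E
```

```text
130 [527.8 162.  104.2]
145 [527.8 154.9 105. ]
160 [529.1 148.6 100.3]
175 [529.5 141.3 102.5]
190 [530.3 134.9  97.7]
205 [ 456.2   13.3 1071.2]
220 [531.4 120.9  97.4]
235 [531.8 113.7  98.4]
250 [532.1 106.9  95.8]
262 [532.8 101.5  93.6]
270 [532.8  97.7  93.1]
[[0.5336995  0.09720359 0.094     ]]
pawl [array([549.1,   3.5,  40.4]), array([546.9,   0.8,  65. ]), array([546.8,  -2.1,  65.8]), array([546.3,  -6.8,  72.4]), array([546. , -11.6,  75.6])]
[[547.21519367   2.79563529  66.5       ]]
pred tip [0.53773634 0.09432434]
```

View pics/s4.png

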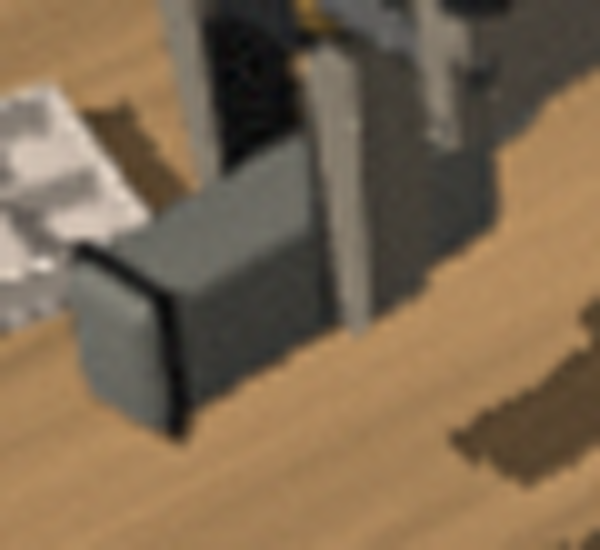

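```bash
python3 -m jog '[[[2,0,-16],0,0],[[5,0,-32],0,0],[[6,-15,-32],0,0],[[8,-30,-32],0,0],[[9,-45,-32],0,0],[[10,-57,-32],0,0],[[11,-63,-32],0,0],[[11,-63,-32],0,0],[[11,-63,-32],0,0]]'
python3 - <<'E'
from h import *
p,d=camera('top');crop(p,250,150,350,225,7,'pics/t5.png')
s,ds=camera('side');crop(s,260,150,380,240,6,'pics/s5.png')
def P(u,v):
    o,r=ray('top',[(u,v)]); return o+r[0]*d[int(round(v)),int(round(u))]
for u in range(284,320): print(u,[(P(u,v)*1000).round(1).tolist() for v in(188,189,190)])
print(get_state()['position'],get_state()['contact_force'])
E
```

```text
time_s: 8.7
position: [0.5398, 0.1262, 0.0637]
ee_rot: [0.601, 1.571, 0.699]
contact_force: [0.3, 0.5, -0.3]
finger_gap: 0.0279
284 [[548.6, 75.8, 68.1], [546.1, 75.7, 69.0], [543.3, 75.5, 72.2]]
285 [[548.8, 73.5, 65.5], [546.2, 73.3, 68.0], [543.6, 73.2, 69.3]]
286 [[548.9, 71.1, 65.4], [545.9, 70.8, 70.6], [543.5, 70.7, 70.9]]
287 [[548.7, 68.6, 67.2], [546.1, 68.4, 68.8], [543.6, 68.4, 69.2]]
288 [[548.9, 66.2, 65.0], [546.3, 66.1, 67.4], [543.7, 66.0, 68.2]]
289 [[548.9, 63.8, 65.8], [546.3, 63.7, 67.4], [543.8, 63.6, 68.3]]
290 [[555.1, 64.6, -2.1], [546.3, 61.2, 67.0], [543.9, 61.3, 66.3]]
291 [[549.3, 59.1, 60.9], [546.6, 59.0, 63.6], [543.9, 58.8, 66.8]]
292 [[549.4, 56.7, 60.6], [546.6, 56.5, 64.4], [544.0, 56.4, 66.1]]
293 [[549.1, 54.1, 63.6], [546.8, 54.1, 62.2], [544.0, 54.0, 66.4]]
294 [[549.1, 51.6, 64.2], [546.4, 51.5, 66.4], [544.2, 51.6, 64.4]]
295 [[549.3, 49.3, 61.6], [546.4, 49.1, 67.1], [544.2, 49.2, 64.4]]
296 [[549.0, 46.7, 65.9], [546.5, 46.7, 66.0], [544.2, 46.7, 64.2]]
297 [[548.9, 44.3, 66.3], [546.6, 44.3, 64.6], [544.0, 44.2, 67.1]]
298 [[456.2, 13.3, 1
[... 832 characters left out ...]
45.7], [546.1, 12.5, 45.3]]
311 [[551.0, 10.1, 46.4], [548.8, 10.0, 42.9], [546.1, 10.0, 45.7]]
312 [[551.6, 7.5, 40.4], [548.5, 7.6, 46.2], [546.1, 7.5, 45.8]]
313 [[551.2, 5.1, 44.0], [548.8, 5.0, 43.7], [546.0, 5.1, 46.5]]
314 [[551.4, 2.6, 42.5], [549.0, 2.5, 41.3], [546.1, 2.6, 45.2]]
315 [[549.2, 0.4, 66.1], [546.8, 0.3, 66.1], [544.2, 0.4, 67.6]]
316 [[549.1, -2.1, 67.7], [546.4, -2.0, 70.0], [544.2, -2.1, 67.9]]
317 [[549.2, -4.5, 66.9], [546.9, -4.6, 64.6], [544.5, -4.6, 64.8]]
318 [[548.3, -6.8, 76.2], [546.4, -6.9, 70.7], [544.5, -7.0, 64.5]]
319 [[548.4, -9.2, 75.9], [546.1, -9.2, 74.7], [544.4, -9.4, 65.7]]
[0.53976592 0.12633079 0.0636152 ] [-0.21828391  0.35139053 -0.74704457]
```

View pics/t5.png

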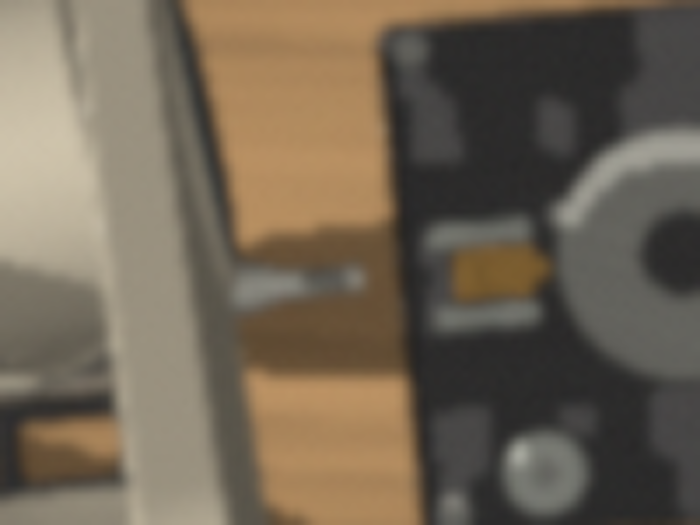

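View pics/s5.png

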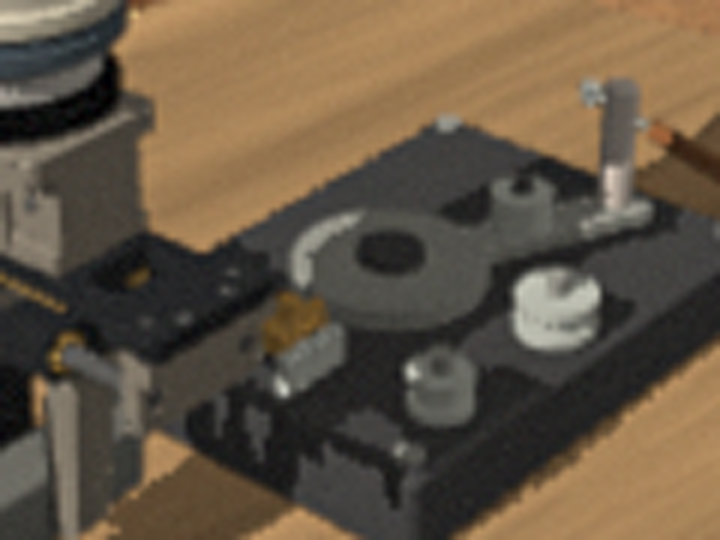

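```bash
python3 - <<'E'
from h import *
p,d=camera('top')
o,_=ray('top',[(0,0)])
uv=np.array([(u,v) for u in range(280,322) for v in range(175,203)]);_,r=ray('top',uv)
P=o+r*d[uv[:,1],uv[:,0]][:,None]
hsv=cv2.cvtColor(p,cv2.COLOR_RGB2HSV)
for u in range(284,321,1):
    m=(uv[:,0]==u)&(P[:,2]>.053)&(P[:,2]<.09)
    b=(uv[:,0]==u)&(hsv[uv[:,1],uv[:,0],1]>120)&(P[:,2]>.053)
    if m.any() and u<303: print(u,uv[m,1],(onplane('top',[(u,uv[m,1].mean())],.062)[0]*1000).round(1), p[uv[m,1].min()-1:uv[m,1].max()+2,u].sum(1))
    if u>311: print('brass',u,uv[b,1],uv[m,1],(onplane('top',[(u,uv[b,1].mean())],.0665)[0]*1000).round(1) if b.any() else '')
E
```

```text
284 [187 188 189 190 191 192 193 194] [543.   76.1  62. ] [230 237 286 337 372 386 374 329 276 247]
285 [187 188 189 190 191 192 193 194] [543.   73.7  62. ] [244 245 292 349 384 395 382 328 277 242]
286 [187 188 189 190 191 192 193 194] [543.   71.2  62. ] [239 245 289 349 387 395 370 323 270 239]
287 [188 189 190 191 192 193] [543.   68.8  62. ] [244 289 353 390 393 357 304 258]
288 [188 189 190 191 192 193] [543.1  66.3  62. ] [249 290 353 391 389 343 286 247]
289 [188 189 190 191 192] [544.3  63.9  62. ] [244 281 348 395 385 330 269]
290 [189 190 191 192] [543.1  61.5  62. ] [274 346 393 375 310 257]
291 [188 189 190 191] [545.6  59.   62. ] [240 276 345 386 365 298]
292 [188 189 190 191] [545.6  56.6  62. ] [242 270 328 366 350 287]
293 [188 189 190 191] [545.6  54.1  62. ] [239 251 282 315 313 272]
294 [188 189 190 191] [545.6  51.7  62. ] [234 231 250 275 280 252]
295 [188 189 190 191] [545.6  49.3  62. ] [230 226 248 267 261 245]
296 [188 189 190 191] [545.6  46.8  62. ] [234 235 251 265 261 247]
297 [188 189 190 191] [545.7  44.4  62. ] [241 256 282 284 260 247]
298 [188 189
[... 371 characters left out ...]
96] 
brass 315 [187 188 189 190 191] [182 183 184 185 186 187 188 189 190 192 194 195 196] [5.467e+02 4.000e-01 6.650e+01]
brass 316 [186 187 188 189 190 191 192] [182 183 184 185 186 187 188 189 190 191 192 194 195 196] [546.8  -2.1  66.5]
brass 317 [186 187 188 189 190 191 192] [182 183 184 185 186 187 189 190 191 192 194 195 196] [546.8  -4.5  66.5]
brass 318 [186 187 188 189 190 191 192] [182 183 184 185 186 187 188 189 190 191 192 193 194 195 196] [546.8  -7.   66.5]
brass 319 [186 187 188 189 190 191] [182 183 184 185 186 187 188 190 191 193 194 195] [548.   -9.4  66.5]
brass 320 [186 187 188 189 190 191] [181 182 183 184 185 186 187 188 189 190 191 192 193 194 195] [548.  -11.8  66.5]
```

```bash
python3 -m jog '[[[-2,-2,-1],0,0],[[-2,-2,-1],0,0],[[-2,-2,-1],0,0],[[-2,-2,-1],0,0],[[-2,-2,-1],0,0],[[-2,-2,-1],0,0],[[-2,-2,-1],0,0],[[-2,-2,-1],0,0],[[-2,-2,-1],0,0],[[-2,-2,-1],0,0]]'
python3 -m jog '[[[0,0,0],0,0],[[0,0,0],0,0],[[0,0,0],0,0],[[0,0,0],0,0],[[0,0,0],0,0],[[0,0,0],0,0],[[0,0,0],0,0],[[0,0,0],0,0],[[0,0,0],0,0],[[0,0,0],0,0]]'
python3 - <<'E'
from h import *
p,d=camera('top')
for u in(290,296,299,300): 
    w=np.clip(p[185:195,u].sum(1).astype(float)-250,0,None); v=(w*np.arange(185,195)).sum()/w.sum(); print(u,v,onplane('top',[(u,v)],.061)*1000)
print(get_state()['position'])
crop(p,250,150,350,225,7,'pics/t6.png')
E
python3 -m jog '[[[0,0,0],0,0],[[0,0,0],0,0],[[0,0,0],0,0],[[0,0,0],0,0],[[0,0,0],0,0],[[0,0,0],0,0],[[0,0,0],0,0]]'
```

```text
time_s: 10.1
position: [0.5378, 0.1239, 0.0626]
ee_rot: [-0.196, 1.571, -0.098]
contact_force: [0.3, 0.3, -0.8]
finger_gap: 0.0279
time_s: 11.35
position: [0.5378, 0.1239, 0.0626]
ee_rot: [-0.059, 1.571, 0.039]
contact_force: [0.7, -0.6, -1.2]
finger_gap: 0.0277
290 191.11976047904193 [[541.65352889  61.48883316  61.        ]]
296 191.3272727272727 [[541.231349    46.80542514  61.        ]]
299 190.63888888888889 [[542.96759188  39.47389816  61.        ]]
300 190.40758293838863 [[543.55106463  37.02918043  61.        ]]
[0.53779801 0.12395304 0.06259282]
time_s: 12.28
position: [0.5378, 0.1239, 0.0626]
ee_rot: [-1.353, 1.571, -1.255]
contact_force: [-0.2, 0.9, -1.5]
finger_gap: 0.028
```

View pics/t6.png

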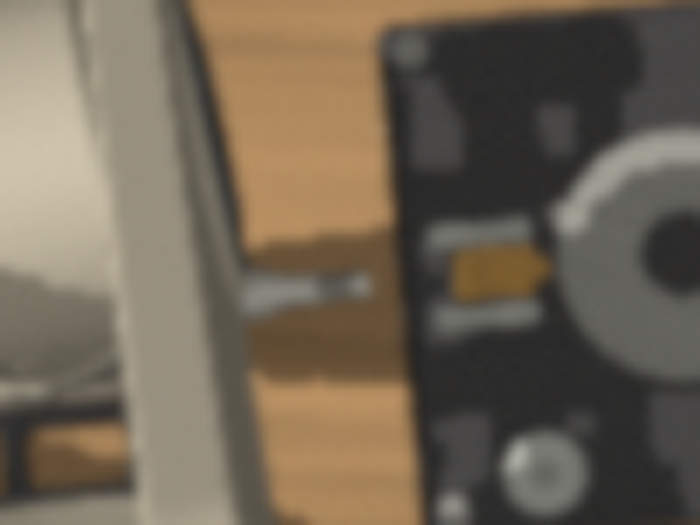

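The picture shows the nozzle (tip at (368,285) in the crop) in line with the brass pawl (left face at (453,275)), about 33 mm away. It held still for about 3 s. Now I'll back off and lay it down.

```bash
python3 -m jog '[[[-2,20,0],0,0],[[-4,45,0],0,0],[[-7,70,0],0,0],[[-7,70,-12],0,0],[[-7,70,-24],0,0],[[-7,70,-32],0,0],[[-7,70,-36],0,0],[[-7,70,-37],0,0],[[-7,70,-37],0,0],[[-7,70,-37],0,0]]'
python3 -m jog '[[[0,0,0],0,30],[[0,0,0],0,60],[[0,0,0],0,70],[[0,0,0],0,70],[[0,0,0],0,70]]'
```

```text
time_s: 13.52
position: [0.5311, 0.1939, 0.0257]
ee_rot: [0.284, 1.57, 0.382]
contact_force: [0.7, -0.6, -1.6]
finger_gap: 0.0277
time_s: 14.15
position: [0.5308, 0.1939, 0.0256]
ee_rot: [0.128, 1.571, 0.226]
contact_force: [-0.0, -0.5, 0.8]
finger_gap: 0.0637
```

```bash
python3 -m jog '[[[0,0,15],0,70],[[0,0,45],0,70],[[0,0,85],0,70],[[0,0,125],0,70],[[0,0,160],0,70],[[0,0,160],0,70]]'
python3 - <<'E'
from h import *
p,d=camera('side');crop(p,180,100,400,290,3.5,'pics/s7.png')
# peg targets
c=np.array([.5585,-.107]);a=.096;piv=c+.03*np.array([-np.sin(a),np.cos(a)])
s=get_state()['position']
for th in np.arange(0,.75,.1):
    t=-np.pi/2-.4+a+th; P=piv+.115*np.array([np.cos(t),np.sin(t)]); print(th.round(2),(P*1000).round(1))
print(s)
E
```

```text
time_s: 14.9
position: [0.5326, 0.1946, 0.1894]
ee_rot: [0.251, 1.565, 0.349]
contact_force: [-1.6, 0.2, -0.1]
finger_gap: 0.0643
0.0 [ 521.2 -186.9]
0.1 [ 532.3 -189.8]
0.2 [ 543.7 -191.5]
0.3 [ 555.2 -192.1]
0.4 [ 566.6 -191.6]
0.5 [ 578.  -189.9]
0.6 [ 589.2 -187.1]
0.7 [ 600.  -183.2]
[0.5314737  0.19419274 0.18750682]
```

View pics/s7.png

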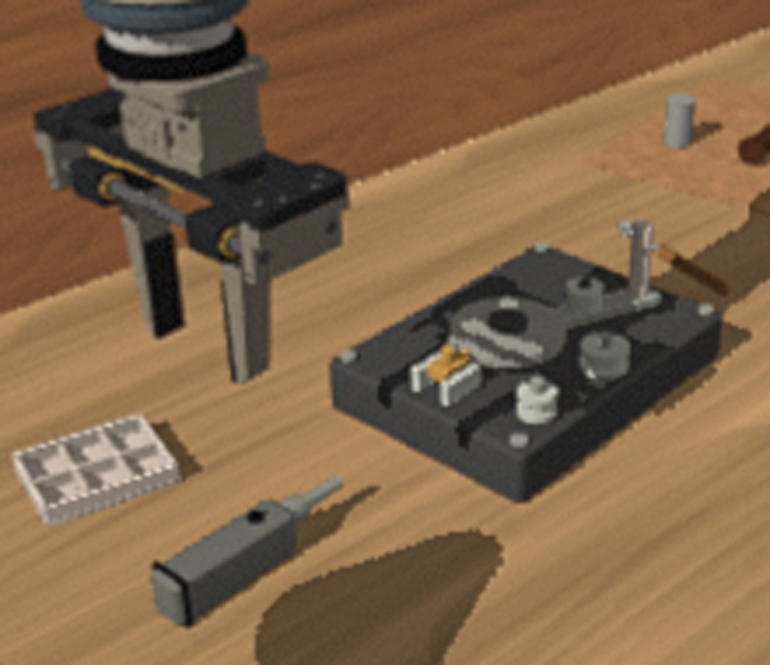

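```bash
python3 -m jog '[[[0,-30,0],0,70],[[-1,-85,0],-0.05,70],[[-3,-140,0],-0.12,70],[[-5,-195,0],-0.2,70],[[-7,-250,0],-0.28,70],[[-8,-305,0],-0.36,70],[[-10,-350,0],-0.4,70],[[-10,-381,0],-0.4,70],[[-10,-381,0],-0.4,70],[[-10,-381,0],-0.4,70]]'
python3 - <<'E'
from h import *
s=get_state();print(s['position'],s['contact_force'])
M=R.from_euler('xyz',s['ee_rot']).as_matrix();print(np.arctan2(M[1,2],M[0,2]))
p,d=camera('side');crop(p,260,80,440,230,4,'pics/s8.png')
E
```

```text
time_s: 16.2
position: [0.5201, -0.1863, 0.1848]
ee_rot: [2.895, 1.569, 2.592]
contact_force: [0.1, -0.1, 0.0]
finger_gap: 0.0641
[ 0.5201456  -0.18629743  0.18481813] [ 0.0696908  -0.0727649   0.04317386]
-0.30234895941296897
```

View pics/s8.png

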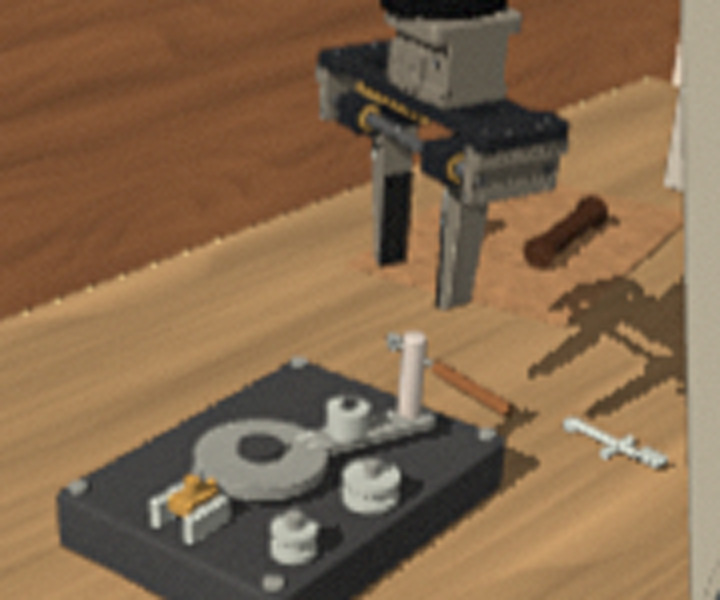

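The open jaws hang above the white peg (crop (412,370)), straddling it. I'll descend and close on it.

```bash
python3 -m jog '[[[1,0,-25],0,70],[[1,0,-50],0,70],[[1,0,-67],0,70],[[1,0,-73],0,70],[[1,0,-73],0,70],[[1,0,-73],0,30],[[1,0,-73],0,0],[[1,0,-73],0,0],[[1,0,-73],0,0],[[1,0,-73],0,0]]'
python3 -m jog '[[[0,0,0],0,0],[[0,0,0],0,0],[[0,0,0],0,0]]'
python3 - <<'E'
from h import *
s=get_state();print(s['position'],s['contact_force'],s['moment'],s['finger_gap'])
p,d=camera('side');crop(p,260,80,440,230,4,'pics/s9.png')
E
```

```text
time_s: 17.5
position: [0.5229, -0.1875, 0.1129]
ee_rot: [-0.017, 1.568, -0.319]
contact_force: [12.6, -3.6, -9.9]
finger_gap: 0.0165
time_s: 17.88
position: [0.5235, -0.1876, 0.1128]
ee_rot: [-0.035, 1.567, -0.337]
contact_force: [5.8, -2.1, -4.3]
finger_gap: 0.0149
[ 0.52345575 -0.18763906  0.11283374] [ 5.76676111 -2.14851003 -4.29284609] [-0.34276776 -0.84034692  0.00990275] 0.014943940878532458
```

View pics/s9.png

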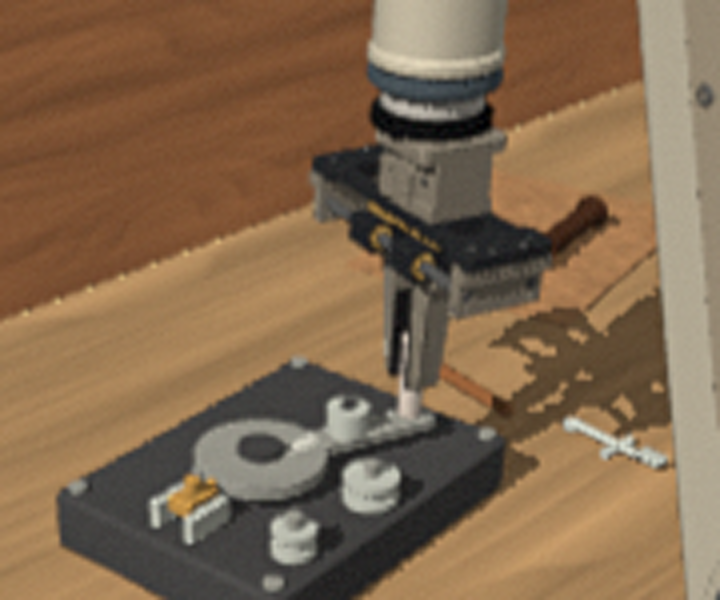

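```bash
python3 -m jog '[[[6,-2,0],0.05,0],[[11,-3,0],0.1,0],[[17,-4,0],0.15,0],[[22,-5,0],0.2,0],[[28,-5,0],0.25,0],[[34,-5,0],0.3,0],[[40,-5,0],0.35,0],[[45,-5,0],0.4,0],[[51,-4,0],0.45,0],[[57,-3,0],0.5,0]]'
python3 - <<'E'
from h import *
s=get_state();print(s['position'],s['contact_force'],s['moment'],s['finger_gap'])
M=R.from_euler('xyz',s['ee_rot']).as_matrix();print(M.round(3),np.arctan2(M[1,2],M[0,2]))
piv=np.array([.5556,-.0771]);v=s['position'][:2]-piv;print(np.hypot(*v),np.arctan2(v[1],v[0])+1.875)
p,d=camera('side');crop(p,260,80,440,230,4,'pics/s10.png')
E
```

```text
time_s: 19.18
position: [0.5765, -0.1911, 0.1127]
ee_rot: [-3.1, 1.566, -2.9]
contact_force: [-9.8, -5.8, 8.1]
finger_gap: 0.0148
[ 0.57654202 -0.19107581  0.11265214] [-9.81671953 -5.7686548   8.11660288] [-1.08523886  1.7494491  -0.08963281] 0.014784112529121735
[[-0.005 -0.199  0.98 ]
 [-0.001  0.98   0.199]
 [-1.    -0.    -0.005]] 0.19997467840303518
0.11588379613175263 0.48591775384421676
```

View pics/s10.png

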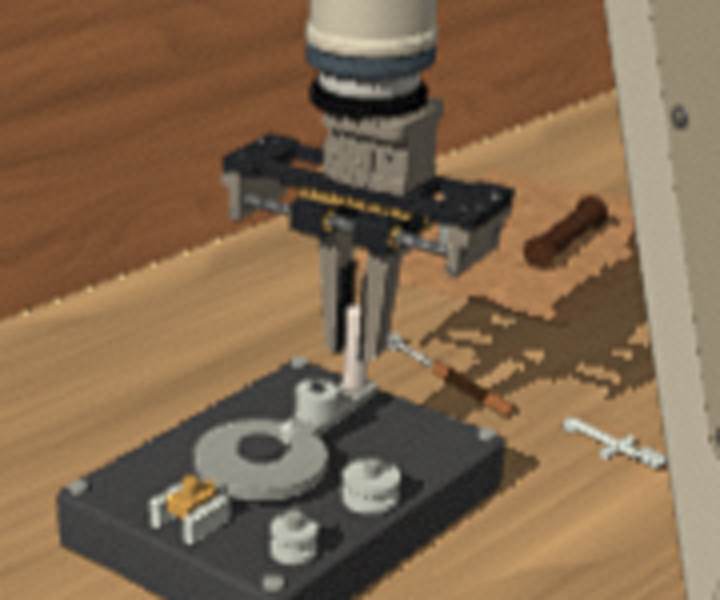

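```bash
python3 -m jog '[[[4,1,0],0.04,0],[[8,2,0],0.07,0],[[12,4,0],0.11,0],[[12,4,0],0.11,0],[[12,4,0],0.11,0],[[12,4,0],0.11,0],[[12,4,0],0.11,0],[[12,4,0],0.11,0]]'
python3 - <<'E'
from h import *
s=get_state();print(s['position'],s['contact_force'],s['finger_gap'])
piv=np.array([.5556,-.0771]);v=s['position'][:2]-piv;print(np.hypot(*v),np.arctan2(v[1],v[0])+1.875)
p,d=camera('side');crop(p,180,80,420,290,3,'pics/s11.png')
o,_=ray('side',[(0,0)])
# lower exposed peg part: white blob between fingers and arm
hsv=cv2.cvtColor(p,cv2.COLOR_RGB2HSV)
for th in(0,.5,.55,.6,.65,.7):
    t=-1.875+th;P=np.r_[piv+.115*np.array([np.cos(t),np.sin(t)]),.075];print(th,(proj('side',P)[0]-[180,80])*3)
p,d=camera('top');crop(p,200,100,480,240,2.8,'pics/t11.png')
E
```

```text
time_s: 20.23
position: [0.5889, -0.1882, 0.1127]
ee_rot: [-2.769, 1.566, -2.461]
contact_force: [-8.9, -10.5, 5.6]
finger_gap: 0.0151
[ 0.58889948 -0.18815085  0.11269725] [ -8.86369721 -10.54942441   5.56627987] 0.015076545558928085
0.11593595619134874 0.5955301079088497
0 [547.45610307 301.62796394]
0.5 [503.32941823 279.27343429]
0.55 [498.01431807 277.68105695]
0.6 [492.58003124 276.21628693]
0.65 [487.03780784 274.88105326]
0.7 [481.39888141 273.67708062]
```

View pics/s11.png

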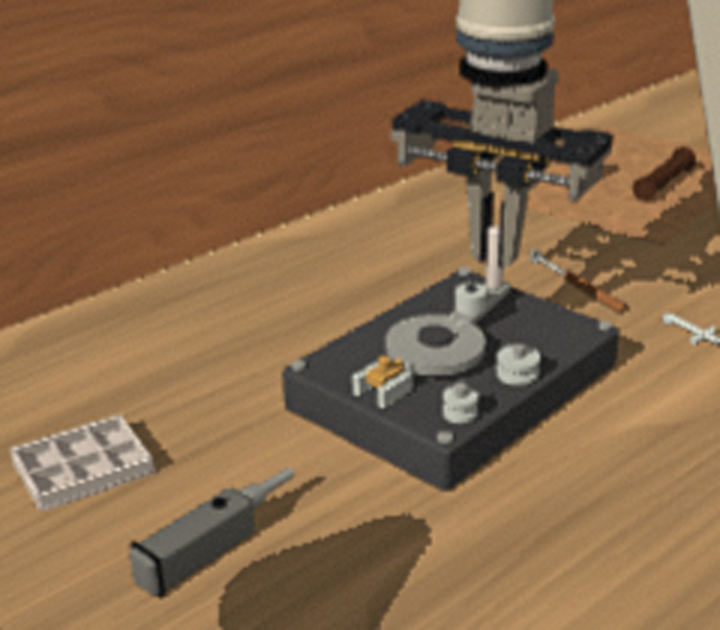

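View pics/t11.png

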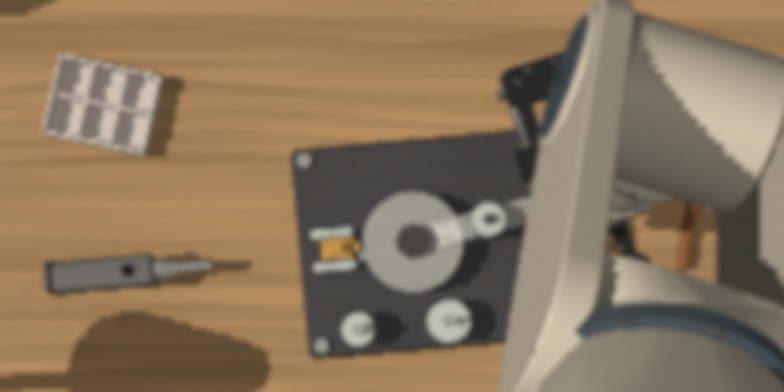

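The side view shows the peg base at (494,276), which matches about 0.59 rad. The blower lies flat on the bench, and the keys, bender and tray haven't moved. I'll hand in.

```bash
python3 -m jog '[[[0,0,0],0,0],[[0,0,0],0,0],[[0,0,0],0,0],[[0,0,0],0,0]]'; python3 -c "
from plant import *
print(job_done())"
```

```text
time_s: 20.82
position: [0.5889, -0.1882, 0.1127]
ee_rot: [-2.785, 1.566, -2.477]
contact_force: [-9.0, -11.3, 6.2]
finger_gap: 0.015
the job is handed in; nothing more can be done
None
```

I handed the job in at 20.8 s, with the blowing done and the gripper still holding the tensioner arm back.

- **Blowing:** I held the blower steady for about 3 s with its nozzle roughly 33 mm from the pawl's outer end. The jet line measured within about 1 mm of the pawl's centre line sideways. The nozzle's height is good to 1–2 mm, judged from the arm's position and the depth picture. I then laid the blower flat on the bench beside the machine, not at its original spot.
- **Tensioner:** I gripped the peg and swung the arm to about 0.595 rad by the tool position, or 0.58–0.60 by the camera. That is past the click and inside the wanted 0.46–0.71. The reading did not change over the last half second.
- **Last checks:**
    - The final reading showed about 16 N at the wrist, including some sideways and upward pull.
    - In the pictures the bender and tray looked unmoved. The octave key was only partly in view at the end. The E-flat key was out of frame, last seen lying undisturbed after the blower was lifted.
- **Disagreements:**
    - The two cameras differed by 1–2 mm.
    - The peg sat about 2 mm from where the tool expected it, which is about 0.02 rad on the arm angle.

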